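# Re-tap the welding current selector with the isolator off

### The arm

A 7-joint arm with a two-finger parallel gripper is mounted at the origin on the work surface. World frame = base frame: x ahead of the robot, y to its left, z up, the work surface at z = 0. Lengths are in m, angles in rad, forces in N, time in s.
With the tool pointing down it reaches from about 0.4 to 0.875 m from the base axis. Payload 6.5 kg.
Tool frame: the origin (TCP) lies on the centre line of the jaws, within the pads' length; the fingertips stand 17 mm ahead of it and the grasp point (between the pads) lies 2 mm behind it; x points along the fingers, y is the direction in which the jaws open and shut, and the axes are right-handed (so a half turn about x gives the same grasp; the last joint's range is limited). The gripper opens to 88 mm and grips with 3 to 60 N. Pads are 18 mm wide; open, the fingers measure 123 mm over their backs; the gripper's body (75 mm by 187 mm) begins 45 mm behind the grasp point.
Start: joints at [-1.396, 0.536, -0.004, 1.538, 0.003, 1.067, -0.071], TCP at [0.155, 0.631, 0.256] pointing down, gripper open.
Joint ranges: [-2.7, 2.7], [-0.37, 2.16], [-1.27, 1.26], [0.24, 2.4], [-1.31, 4.45], [0.19, 1.91], [-2.76, 2.76]. Speed limits (rad/s): [2.39, 2.39, 3.14, 3.14, 3.14, 3.14, 3.14].

### API

Orientations are given as a rotation vector (axis times angle).
In Python, from rig import manip gives the robot as it stands.
- The arm moves only by the tool move_arm, never from a script. Its argument "plan" is a list that holds one entry, the list of rows, each a list of 5 numbers: the gripper's target within -1 to 1 (fully open at 1, half-way at 0, shut at -1), then the shift along the tool's x, y, z in mm, then the turn about the tool's x in rad. A call has 1 to 10 rows; each row shifts and turns the commanded pose from where the row before left it, along the tool's axes as they then stand; what a row does not reach is not made up. A row lasts 1/12 s, in which the tool goes at most 41.7 mm and 7.16 degrees, less where a joint would pass 70% of its speed; a pose out of reach is approached as far as the arm can. A call with a gripper value outside its range is refused whole. The fingers move at their own pace and stop on an object; the grip force is fixed at half the most. Time passes only in rows, so rows that do not move let the fingers close. It gives the time, the measured TCP pose, the force and the opening at its end, in the units of the state.
- manip.get_obs(): the state, without advancing time (a new reading comes with each control period).
- manip.read_camera(name): name is "side" or "top"; returns a dict with "frame" (480x640x3 uint8, red, green, blue), "fx", "fy", "cx", "cy" (pixels), "xyz" and "orientation" of the camera in the world. Camera axes: x right, y up, looking along -z (the intrinsics and any distortion apply to the point x, -y, -z); pixel columns grow to the right and rows downward; lengths in m; the calibration is good to about 2 mm. A picture is of the moment at which its call begins. There is no depth.
- manip.finish_job(): hands the job in, once; it reports no verdict.
Trained networks look in a picture, given as the dict that the camera call returned (one of the last four; its "shot" number tells which), for a name from the list of things; names that differ only in an ending like _2 or _b are one class to them, and where a whole thing is asked for, a point or a joint stands for the part that bears it (a point fixed in the world has none). Each returns a list of dicts, best first, with "p" (0 to 1); they miss things now and then, are a little off and sometimes report something else, mostly with a low value. They report only what shows in the picture. A call takes as long as a camera call. They do not tell look-alikes from the thing itself.
- manip.boxes_of(picture, target): "box" ([left, top, right, bottom] in pixels, round what is visible of it).
The state is a dict: "clock": time; "q": joint angles; "qd": joint speeds; "joint_torque": joint torques, N m; "eef_pos": TCP position; "ee_rot": TCP orientation; "contact_force": force on the tool from outside, world axes, zero at the start; "torque": the same for the moment, N m; "gripper_width": opening from 0.0 (shut) to 1.0 (fully open).
Only numpy, scipy, OpenCV 4.12 (cv2) and the standard library are available. Lean on these libraries where they do the work, as an engineer would, in place of code of your own. Each camera call takes 0.05 s, during which the arm holds its last target. There are 200 camera calls.

### The job

Throw the isolator's lever over to off, away from the robot. Then wind the welding current selector all the way back (anticlockwise) to its end stop and turn it forward exactly four clicks, and throw the isolator's lever fully back to on, towards the robot. The selector must not be turned while the isolator is on; leave the other things on the bench where they are.

Things in the scene. Friction and masses are not known exactly. Their poses are not given: they have to be found in the camera images.
- selector_box: Blue steel welding current box, 210 (x) x 220 (y) x 100 mm high, fixed to the bench. Origin: centre of its underside; x points to its back, away from the robot at yaw 0, z up. A flat round scale plate (radius 96 mm, with ten ticks near its rim, top at 102 mm) is on its top.
- selector_axis (a point): Point on the selector's vertical turning axis, 120 mm above the bench, at the centre of the box (axes as the box's).
- selector_tip (a point): Outer end of the pointer, 80 mm from the axis, at half the bar's height, 120 mm above the bench. The selector is a round black hub (radius 27 mm, 103 to 133 mm above the bench) with one pointer bar, 16 mm wide, to 80 mm from the axis, underside 107 mm and top 133 mm above the bench. It can be pushed sideways with a closed gripper.
- selector (a joint): Rad: 0 at the first click position, by the anticlockwise end stop (-0.04); grows clockwise from above. Ten clicks, 0.524 rad (30 deg) apart, up to 4.712. At 0 the pointer points 135 deg anticlockwise from the box's x axis. Each click resists with about 0.2 N m; past half way it snaps to the next one by itself, ahead of the pusher, and stays. It starts five to eight clicks up.
- isolator_box: Grey isolator box, 150 (x) x 120 (y) x 70 mm high, fixed to the bench, with the throw lever on top. Origin: centre of its underside; x points to its back, away from the robot at yaw 0. The lever's pivot is along the box's y axis at the centre of its top, 70 mm up.
- isolator_grip (a point): Centre of the isolator's black T-grip: a round bar 18 mm thick, 88 mm long over its ends along the box's y axis, at the end of a 12 mm thick arm, 95 mm from the pivot.
- isolator (a joint): Lever angle in rad: 0 fully on (leaning 0.6 rad from upright to the box's -x, towards the robot), 1.2 fully off (leaning 0.6 rad to the box's +x). About 0.2 N m of friction; it stays where it is left.
- hammer: Bystander: hammer lying at the left edge of the work; origin under its middle.
- brush: Bystander: brush lying at the right edge of the work; origin under its middle.
Things that resemble listed ones, but are neither listed nor needed, are in the scene too. What is shaped like the isolator_box but green or yellow is not meant.

How it is judged:
On the way, in this order (a step that is already met when the one before it is completed fails the run):
1. the isolator is thrown to off (value of joint isolator above 1.05 rad), for 0.1 s.
2. the selector is at its end stop, the isolator off (value of joint selector below 0.13 rad and value of joint isolator above 1 rad), for 0.1 s.
3. the selector rests four clicks from the end stop, the isolator off (value of joint selector between 1.95 and 2.24 rad and value of joint isolator above 1 rad), for 0.3 s.
At the end, for the whole second after the job is handed in: The isolator lever is fully on (within 0.15 rad) and the selector rests on the fourth click from its anticlockwise end stop (2.094 within 0.145 rad) (value of joint isolator below 0.15 rad and value of joint selector between 1.95 and 2.24 rad); the robot touches nothing.
It fails at once if the selector is turned from one click to another while the isolator is on (value of joint isolator below 0.6 rad and (value of joint selector between 0.162 and 0.362 rad or value of joint selector between 0.685 and 0.885 rad or value of joint selector between 1.209 and 1.409 rad or value of joint selector between 1.733 and 1.933 rad or value of joint selector between 2.256 and 2.456 rad or value of joint selector between 2.78 and 2.98 rad or value of joint selector between 3.303 and 3.503 rad or value of joint selector between 3.827 and 4.027 rad or value of joint selector between 4.351 and 4.551 rad) and (velocity of joint selector above 0.3 rad/s or velocity of joint selector below -0.3 rad/s)).
It fails at once if a bystander is moved (distance of any of hammer, brush from where it was at the start of the episode above 0.03 m).
It also fails if it takes over 64 s, if anything falls off the work surface, if the arm or the gripper's body presses on something with over 40 N, if the wrist force passes 120 N, or if a joint passes its speed limit or range.

## Working session

There is one attempt and no reset: what is moved stays moved. The work goes in short steps, Python scripts to look and compute and a tool call to move; the robot and the scene stay as the last step left them, time stands still between calls to the robot, and variables do not carry over. Pictures are saved under pics/ and viewed, about 8 in all and at most 12, crops included, and the job is handed in when it is done.

Besides the shell and the picture viewer there is one more tool, called after "Emit:" in YAML: its name, and indented under it one key for each argument. move_arm: Moves the arm, as the interface text tells. Its arguments: {"type":"object","properties":{"plan":{"type":"array"}},"required":["plan"]}

```bash
mkdir -p pics; ls; cat > h.py <<'E'
import numpy as np, cv2
from scipy.spatial.transform import Rotation as R
from rig import manip
def rot(o):
    o=np.array(o,float)
    return o if o.shape==(3,3) else (R.from_rotvec(o) if o.size==3 else R.from_quat(o)).as_matrix()
def ray(c,u,v):
    d=np.array([(u-c['cx'])/c['fx'],-(v-c['cy'])/c['fy'],-1]); return np.array(c['xyz']),rot(c['orientation'])@d
def at(c,u,v,z):
    o,d=ray(c,u,v); return o+d*(z-o[2])/d[2]
def proj(c,p):
    q=rot(c['orientation']).T@(np.array(p)-c['xyz']); return c['cx']+c['fx']*q[0]/-q[2], c['cy']-c['fy']*q[1]/-q[2]
def save(c,n): cv2.imwrite('pics/'+n,c['frame'][:,:,::-1])
E
python3 - <<'E'
from h import *
for n in('top','side'):
    c=manip.read_camera(n); save(c,n+'0.png'); print(n,{k:v for k,v in c.items() if k!='frame'})
    for t in('selector_box','selector_tip','isolator_box','isolator_grip','hammer','brush'):
        print(t,[(np.round(b['box']).tolist(),round(b['p'],2)) for b in manip.boxes_of(c,t)][:4])
o=manip.get_obs();print(o)
E
```

```text
pics
top {'fx': 445.3427953588981, 'fy': 445.3427953588981, 'cx': 316.47060187179267, 'cy': 239.8043671500778, 'xyz': array([ 2.72302461e-01, -9.24356553e-04,  1.54798134e+00]), 'orientation': array([ 0.11052207, -0.09629331, -1.59807621]), 'shot': 1}
selector_box [([213.0, 191.0, 280.0, 261.0], 0.86)]
selector_tip [([217.0, 190.0, 281.0, 263.0], 0.75)]
isolator_box [([360.0, 268.0, 408.0, 319.0], 0.94), ([290.0, 246.0, 344.0, 300.0], 0.94), ([427.0, 281.0, 483.0, 330.0], 0.79), ([421.0, 141.0, 464.0, 191.0], 0.63)]
isolator_grip [([384.0, 293.0, 408.0, 315.0], 0.65), ([310.0, 270.0, 338.0, 297.0], 0.62), ([439.0, 169.0, 465.0, 182.0], 0.6), ([452.0, 305.0, 483.0, 328.0], 0.58)]
hammer [([158.0, 217.0, 186.0, 291.0], 0.68), ([213.0, 190.0, 284.0, 257.0], 0.59)]
brush [([464.0, 208.0, 478.0, 264.0], 0.78)]
side {'fx': 609.9974877944899, 'fy': 609.9974877944899, 'cx': 324.4854495120298, 'cy': 237.77583734348775, 'xyz': array([-0.73799769, -0.65543144,  1.14469909]), 'orientation': array([ 0.82359751, -0.4963903 , -0.99529174]), 'shot': 2}
selector_box [([223.0, 179.0, 313.0, 258.0], 0.
[... 557 characters left out ...]
[382.0, 242.0, 418.0, 256.0], 0.42)]
{'clock': 0.7, 'q': array([-1.39620708,  0.53637698, -0.0044227 ,  1.53789282,  0.00259497,
        1.06730598, -0.07122648]), 'qd': array([-0.00017704, -0.00077898,  0.00048803, -0.00087663,  0.00040745,
       -0.00081056,  0.00054271]), 'joint_torque': array([-7.85244138e-04, -5.70776725e+01,  9.89366658e-01, -2.51875126e+01,
       -5.62407961e-02,  1.11318938e-02,  4.68927988e-05]), 'eef_pos': array([0.15498814, 0.63124736, 0.2557334 ]), 'ee_rot': array([ 0.18902855,  1.56250549, -0.18899406]), 'contact_force': array([-0.34582551,  0.40305676,  0.03515454]), 'torque': array([-0.06771253,  0.04577224, -0.06065782]), 'gripper_width': 0.997734690162919}
```

```bash
python3 - <<'E'
import cv2
a=cv2.imread('pics/top0.png')[120:360,140:500]; b=cv2.imread('pics/side0.png')[160:420,120:540]
cv2.imwrite('pics/t1.png',cv2.resize(a,None,fx=2.2,fy=2.2,interpolation=3)); cv2.imwrite('pics/s1.png',cv2.resize(b,None,fx=1.9,fy=1.9,interpolation=3))
E
```

```text
(no output)
```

View pics/t1.png

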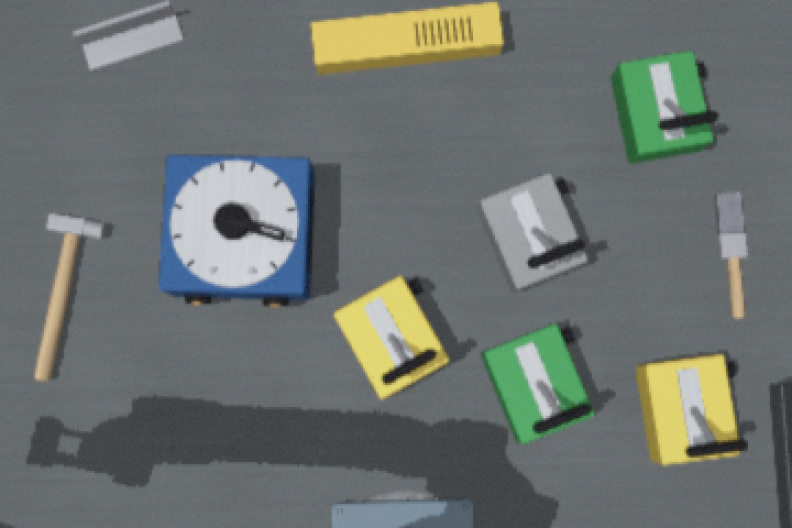

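View pics/s1.png

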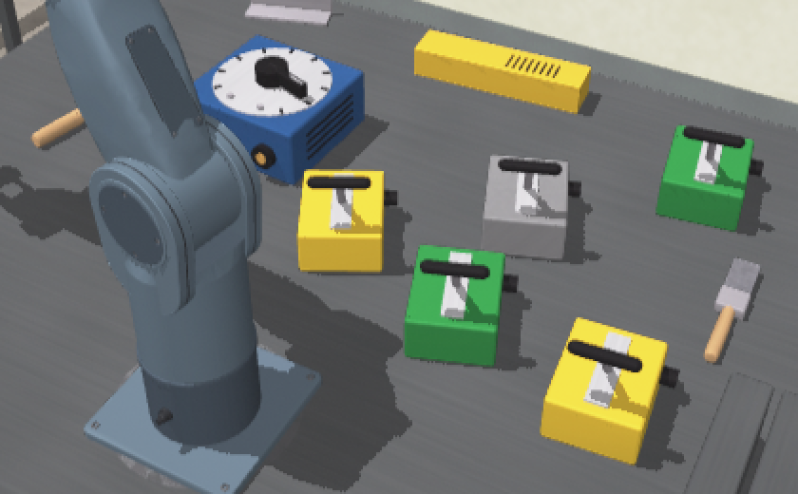

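The grey isolator, at top pixel (383,227) and side pixel (396,268), is the only grey one. The other four, at top pixels (318,273), (384,293), (441,168) and (455,305), are yellow or green, so they're look-alikes. The selector hub is at top pixel (245,220) with its pointer to the right. All the levers lean towards the robot, which is on.

```bash
python3 - <<'E'
from h import *
c=manip.read_camera('top'); s=manip.read_camera('side')
k=lambda x,y:(140+x/2.2,120+y/2.2)
f=lambda x,y:(120+x/1.9,160+y/1.9)
def tri(a,b):
    o1,d1=ray(c,*a);o2,d2=ray(s,*b); t=np.linalg.lstsq(np.c_[d1,-d2],o2-o1,rcond=None)[0]
    return (o1+d1*t[0]+o2+d2*t[1])/2, np.linalg.norm(o1+d1*t[0]-o2-d2*t[1])
g=[at(c,*k(*p),.148) for p in((531,262),(581,246))]; print('grip ends',g,np.linalg.norm(g[0]-g[1]))
print('tri grip',tri(k(556,254),f(530,166)))
gs=[at(s,*f(*p),.148) for p in((501,163),(558,169))]; print('side grip',gs)
# grey box top segmentation
hsv=cv2.cvtColor(c['frame'],cv2.COLOR_RGB2HSV)
print('hub',at(c,*k(232,221),.133),'tip',at(c,*k(294,237),.133),'side hub',at(s,*f(271,70),.133),at(s,*f(305,97),.133))
m=((hsv[:,:,1]<60)&(hsv[:,:,2]>150)).astype('uint8'); m[:, :210]=0;m[:,290:]=0;m[:185]=0;m[265:]=0
cn=max(cv2.findContours(m,0,2)[0],key=cv2.contourArea); e=cv2.fitEllipse(cv2.convexHull(cn)); print('plate',e,at(c,*e[0],.102))
m=((hsv[:,:,1]>120)&(hsv[:,:,0]>95)&(hsv[:,:,0]<130)).astype('uint8'); m[:, :205]=0;m[:,295:]=0;m[:180]=0;m[270:]=0
m[ cv2.drawContours(np.zeros_like(m),[cv2.convexHull(cn)],0,1,-1)>0]=1
cn=max(cv2.findContours(m,0,2)[0],key=cv2.contourArea); r=cv2.minAreaRect(cn); print([at(c,*p,.1).round(3) for p in cv2.boxPoints(r)])
for p in((481,200),(549,174),(587,262),(522,289)): print('isobox',at(c,*k(*p),.07).round(3))
big=cv2.resize(c['frame'][180:275,200:295],None,fx=6,fy=6,interpolation=3)[:,:,::-1]
cv2.imwrite('pics/dial.png',big)
E
```

```text
grip ends [array([ 0.45313539, -0.19644196,  0.148     ]), array([ 0.47418435, -0.26949673,  0.148     ])] 0.07602669601893261
tri grip (array([ 0.46368725, -0.2333809 ,  0.15278511]), np.float64(0.002765633616997286))
side grip [array([ 0.45738448, -0.19426651,  0.148     ]), array([ 0.48284159, -0.26910559,  0.148     ])]
hub [0.52910526 0.2365265  0.133     ] tip [0.50252563 0.14585752 0.133     ] side hub [0.51959817 0.22757759 0.133     ] [0.48181408 0.14157385 0.133     ]
plate ((246.05953979492188, 221.20199584960938), (57.18008804321289, 58.36753463745117), 54.71658706665039) [0.53216732 0.23975062 0.102     ]
[array([0.429, 0.354, 0.1  ]), array([0.644, 0.345, 0.1  ]), array([0.627, 0.118, 0.1  ]), array([0.413, 0.13 , 0.1  ])]
isobox [ 0.561 -0.135  0.07 ]
isobox [ 0.599 -0.242  0.07 ]
isobox [ 0.461 -0.292  0.07 ]
isobox [ 0.422 -0.192  0.07 ]
```

View pics/dial.png

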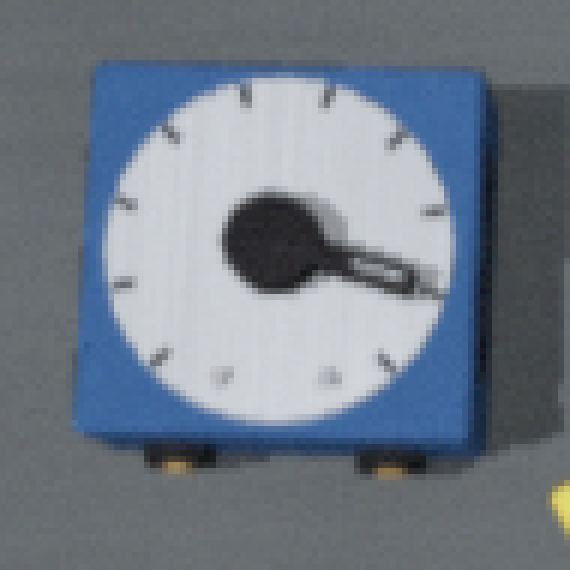

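Pointer is on click 8, because tick 0 is at lower left of the dial crop (160,358) and the pointer is at the ninth tick (440,295). Click 4 is the tick at (245,95). Isolator yaw is about 19° and the selector yaw is about -2.5°.

```bash
cat >> h.py <<'E'
def go(p, psi=None):
    """remaining shift in tool axes (mm) to world p, from measured pose"""
    o=manip.get_obs(); M=rot(o['ee_rot']); return (M.T@(np.array(p)-o['eef_pos'])*1000).round(1)
E
python3 - <<'E'
from h import *
o=manip.get_obs(); print(rot(o['ee_rot']).round(3)); print(go([.5,.2,.256]))
E
```

```text
[[ 0.     0.238  0.971]
 [ 0.     0.971 -0.238]
 [-1.     0.     0.   ]]
[-3.000e-01 -3.366e+02  4.379e+02]
```

Emit:
move_arm:
  plan:
    - [[-1, 0, -25, 32, 0], [-1, 0, -25, 32, 0], [-1, 0, -25, 32, 0], [-1, 0, -25, 32, 0], [-1, 0, -25, 32, 0], [-1, 0, -25, 32, 0], [-1, 0, -25, 32, 0], [-1, 0, -25, 32, 0], [-1, 0, -25, 32, 0], [-1, 0, -25, 32, 0]]

```text
clock: 1.63
eef_pos: [0.4072, 0.3105, 0.2561]
ee_rot: [0.189, 1.562, -0.188]
contact_force: [0.1, 1.2, 0.4]
gripper_width: 0.267
```

Emit:
move_arm:
  plan:
    - [[-1, 0, -40, 0, 0], [-1, 0, -40, 0, 0], [-1, 0, -40, 0, 0], [-1, 0, -40, 0, 0], [-1, 0, -40, 0, 0], [-1, 0, 0, 0, -0.115], [-1, 0, 0, 0, -0.115], [-1, 0, 0, 0, -0.115], [-1, 0, 0, 0, -0.115], [-1, 0, 0, 0, -0.115]]

```text
clock: 2.47
eef_pos: [0.3586, 0.1179, 0.256]
ee_rot: [-0.266, 1.554, 0.267]
contact_force: [0.1, -0.5, 0.2]
gripper_width: 0.001
```

```bash
python3 - <<'E'
from h import *
o=manip.get_obs(); print(o['q'].round(2),rot(o['ee_rot']).round(3),go([.427,-.246,.2]))
E
```

```text
[-0.62  0.06  0.19  2.21 -0.01  0.88  1.49] [[ 0.001 -0.333  0.943]
 [ 0.     0.943  0.333]
 [-1.     0.     0.001]] [  55.9 -365.9  -56.8]
```

Emit:
move_arm:
  plan:
    - [[-1, 0, 0, 0, 0.12], [-1, 0, 0, 0, 0.12], [-1, 0, 0, 0, 0.12], [-1, 0, 0, 0, 0.12], [-1, 0, 0, 0, 0.12], [-1, 0, 0, 0, 0.12], [-1, 0, 0, 0, 0.12], [-1, 0, 0, 0, 0.12], [-1, 0, 0, 0, 0.12], [-1, 0, 0, 0, 0.12]]

```text
clock: 3.3
eef_pos: [0.3586, 0.118, 0.2559]
ee_rot: [0.681, 1.461, -0.68]
contact_force: [-0.1, -0.3, -0.4]
gripper_width: 0.005
```

Emit:
move_arm:
  plan:
    - [[-1, 0, 0, 0, 0.12], [-1, 0, 0, 0, 0.12], [-1, 0, 0, 0, 0.13], [-1, 0, -28, 30, 0], [-1, 0, -28, 30, 0]]

```text
clock: 3.72
eef_pos: [0.3261, 0.0428, 0.256]
ee_rot: [0.953, 1.351, -0.952]
contact_force: [0.2, -1.7, 0.1]
gripper_width: 0.009
```

```bash
python3 - <<'E'
from h import *
o=manip.get_obs(); print(o['q'].round(2),rot(o['ee_rot']).round(3),go([.42,-.247,.2]))
E
```

```text
[-0.6  -0.05  0.32  2.31  0.02  0.88  0.05] [[ 0.001  0.942  0.336]
 [-0.     0.336 -0.942]
 [-1.     0.001  0.001]] [ 56.2  -9.1 304.5]
```

Emit:
move_arm:
  plan:
    - [[-1, 0, 0, 38, 0], [-1, 0, 0, 38, 0], [-1, 0, 0, 38, 0], [-1, 0, 0, 38, 0], [-1, 0, 0, 38, 0], [-1, 0, 0, 38, 0], [-1, 0, 0, 38, 0], [-1, 0, -9, 38, 0], [-1, 20, 0, 0, 0], [-1, 0, 0, 0, 0]]

```text
clock: 4.55
eef_pos: [0.4172, -0.2484, 0.2338]
ee_rot: [0.957, 1.352, -0.96]
contact_force: [-1.7, 0.1, -0.3]
gripper_width: 0.005
```

```bash
python3 - <<'E'
from h import *
o=manip.get_obs(); print(o['q'].round(2),go([.42,-.247,.16]))
c=manip.read_camera('side'); save(c,'s2.png')
cv2.imwrite('pics/s2c.png',cv2.resize(c['frame'][160:360,300:540],None,fx=3,fy=3,interpolation=3)[:,:,::-1])
E
```

```text
[-0.08  0.33  0.64  2.01 -0.25  0.88  1.03] [73.8  3.3 -0.4]
```

View pics/s2c.png

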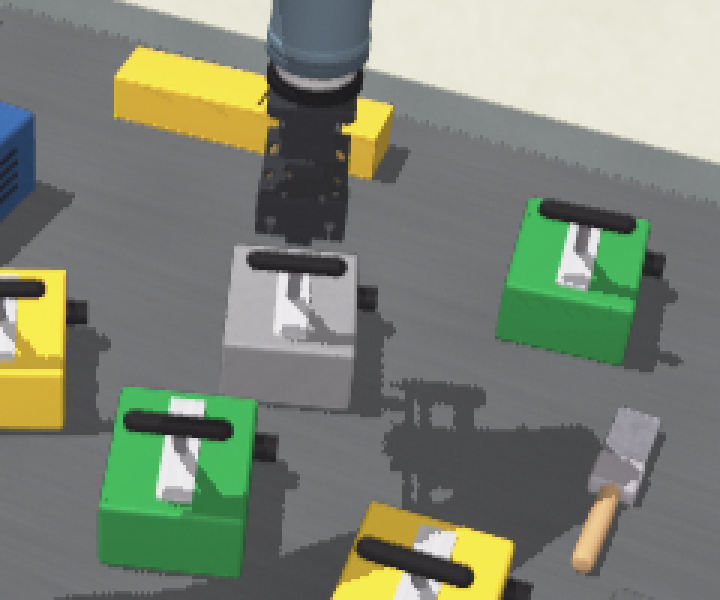

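The grey box's lever is at crop (297,262), leaning towards the robot. The gripper tip shows near (297,243), just above it in the picture. I'll check the tip's projection before going down.

```bash
python3 - <<'E'
from h import *
c=manip.read_camera('side')
for p in([.417,-.248,.217],[.417,-.248,.282],[.4625,-.233,.148]):
    u,v=proj(c,p); print((u-300)*3,(v-160)*3)
E
```

```text
295.685948652122 237.54233136076428
301.90274675602836 174.02537461201968
293.9209977553598 267.256435201342
```

Emit:
move_arm:
  plan:
    - [[-1, 27, 0, 0, 0], [-1, 27, 0, 0, 0], [-1, 27, 0, 0, 0], [-1, 0, 15, 0, 0], [-1, 0, 18, 0, 0], [-1, 0, 18, 0, 0], [-1, 0, 18, 0, 0], [-1, 0, 18, 0, 0], [-1, 0, 15, 0, 0], [-1, 0, 12, 0, 0]]

```text
clock: 5.48
eef_pos: [0.5282, -0.2068, 0.1565]
ee_rot: [0.954, 1.352, -0.952]
contact_force: [-2.8, -0.2, 0.6]
gripper_width: 0.004
```

Emit:
move_arm:
  plan:
    - [[-1, 0, 3, 0, 0], [-1, 0, 2, 0, 0], [-1, 0, 0, 0, 0]]

```text
clock: 5.73
eef_pos: [0.5314, -0.2067, 0.1555]
ee_rot: [0.955, 1.35, -0.954]
contact_force: [-0.4, -0.2, 0.3]
gripper_width: 0.005
```

Emit:
move_arm:
  plan:
    - [[-1, 0, 3, 0, 0], [-1, 0, 3, 0, 0], [-1, 0, 0, 0, 0]]

```text
clock: 5.98
eef_pos: [0.5363, -0.2055, 0.1547]
ee_rot: [0.955, 1.351, -0.956]
contact_force: [-1.1, -0.6, 0.7]
gripper_width: 0.006
```

```bash
python3 - <<'E'
from h import *
o=manip.get_obs(); print(o['eef_pos'],o['contact_force'])
c=manip.read_camera('top')
cv2.imwrite('pics/t3.png',cv2.resize(c['frame'][180:280,320:440],None,fx=5,fy=5,interpolation=3)[:,:,::-1])
for b in (1.2,1.1,1.0):
    a=b-.6; p=np.array([.5125,-.2155,.07])+.095*np.array([np.sin(a)*.942,np.sin(a)*.336,np.cos(a)]); u,v=proj(c,p); print(b,p,(u-320)*5,(v-180)*5)
E
```

```text
[ 0.53632445 -0.2054666   0.15473589] [-1.12774956 -0.5912841   0.74643027]
1.2 [ 0.56302985 -0.19747661  0.14840688] 300.2485692579691 125.08647744027385
1.1 [ 0.55540379 -0.20019674  0.15337034] 306.1111488315535 135.07646292879826
1.0 [ 0.54734905 -0.20306977  0.15750079] 312.118542786703 146.0677344406966
```

View pics/t3.png

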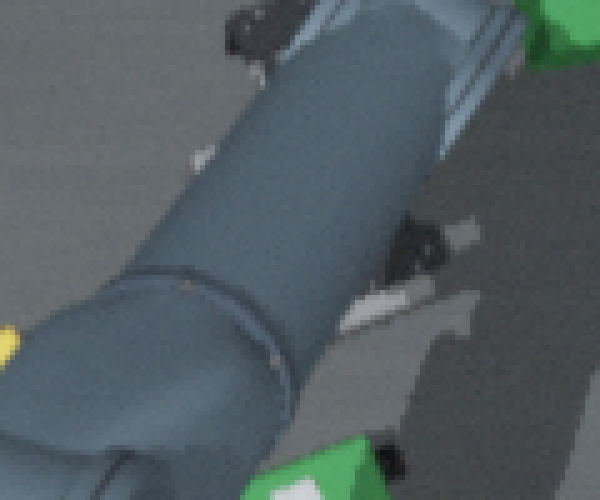

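The arm hides the lever from above, so I'll use force to find the stop.

Emit:
move_arm:
  plan:
    - [[-1, 0, 3, 0, 0], [-1, 0, 2, 0, 0], [-1, 0, 0, 0, 0]]

```text
clock: 6.28
eef_pos: [0.5413, -0.2037, 0.1547]
ee_rot: [0.955, 1.351, -0.955]
contact_force: [-2.0, -1.0, 0.5]
gripper_width: 0.002
```

Emit:
move_arm:
  plan:
    - [[-1, 0, 3, 0, 0], [-1, 0, 0, 0, 0]]

```text
clock: 6.45
eef_pos: [0.5418, -0.2036, 0.1544]
ee_rot: [0.954, 1.354, -0.959]
contact_force: [-9.5, -2.7, 4.6]
gripper_width: 0.006
```

```bash
python3 - <<'E'
from h import *
o=manip.get_obs(); print(o['eef_pos'],o['contact_force'])
c=manip.read_camera('side')
cv2.imwrite('pics/s3.png',cv2.resize(c['frame'][200:320,330:490],None,fx=4.5,fy=4.5,interpolation=3)[:,:,::-1])
for b in (1.2,1.1,1.0):
    a=b-.6; p=np.array([.5125,-.2155,.07])+.095*np.array([np.sin(a)*.942,np.sin(a)*.336,np.cos(a)]); u,v=proj(c,p); print(b,(u-330)*4.5,(v-200)*4.5)
E
```

```text
[ 0.54177166 -0.20355354  0.15440784] [-9.5455783  -2.73818583  4.58695416]
1.2 316.16765028771067 113.95754407234935
1.1 316.10820406714936 115.13075439577746
1.0 315.8996767104241 117.85902271378063
```

View pics/s3.png

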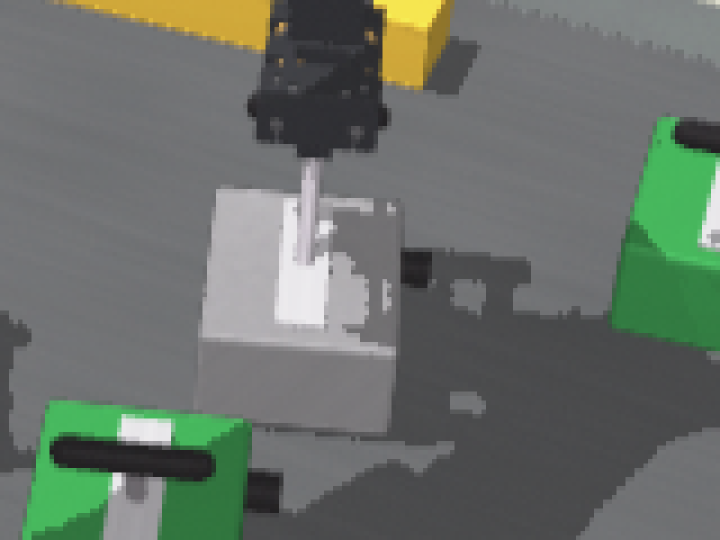

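Force jumped to about 10 N over 1 mm of travel, and the side picture shows the arm upright and leaning away, with the grip hidden behind the fingers at (310,150). The lever is at its off stop. Retracting and going to the selector.

Emit:
move_arm:
  plan:
    - [[-1, 0, -8, 0, 0], [-1, -30, 0, 0, 0], [-1, -30, 0, 0, 0], [-1, -20, 0, 0, 0], [-1, 0, 0, -35, 0], [-1, 0, 0, -35, 0], [-1, 0, 0, -35, 0], [-1, 0, 0, -35, 0], [-1, 0, 0, -35, 0], [-1, 0, 0, -35, 0]]

```text
clock: 7.33
eef_pos: [0.4663, -0.0054, 0.2351]
ee_rot: [0.957, 1.35, -0.953]
contact_force: [1.1, -0.1, -0.1]
gripper_width: 0.003
```

```bash
cat >> h.py <<'E'
A=np.array([.530,.238])
def C(deg,z=.132,r=.060): t=np.radians(deg); return np.array([*(A+r*np.array([np.cos(t),np.sin(t)])),z])
E
python3 - <<'E'
from h import *
o=manip.get_obs(); M=rot(o['ee_rot']); print(M.round(3),o['q'].round(2),go(C(-148,.21)))
P=[C(a) for a in np.arange(-148,106,10.)]+[C(105)]
for a,b in zip(P,P[1:]): print((M.T@(b-a)*1000).round(1)[1:].tolist(),end=' ')
c=manip.read_camera('top'); s=manip.read_camera('side')
v=np.hstack([cv2.resize(x,(380,380),interpolation=3) for x in (c['frame'][180:280,340:440],s['frame'][190:310,340:460])])
cv2.imwrite('pics/off.png',v[:,:,::-1])
E
```

```text
[[ 0.002  0.943  0.334]
 [ 0.001  0.334 -0.943]
 [-1.     0.003 -0.   ]] [-0.59  0.28  0.6   2.06 -0.21  0.86  0.47] [  25.4   82.7 -195.1]
[3.1, 10.0] [4.8, 9.3] [6.4, 8.3] [7.7, 7.1] [8.8, 5.6] [9.7, 4.0] [10.2, 2.3] [10.4, 0.5] [10.4, -1.4] [10.0, -3.1] [9.3, -4.8] [8.3, -6.4] [7.1, -7.7] [5.6, -8.8] [4.0, -9.7] [2.3, -10.2] [0.5, -10.4] [-1.4, -10.4] [-3.1, -10.0] [-4.8, -9.3] [-6.4, -8.3] [-7.7, -7.1] [-8.8, -5.6] [-9.7, -4.0] [-10.2, -2.3] [-3.1, -0.3]
```

View pics/off.png

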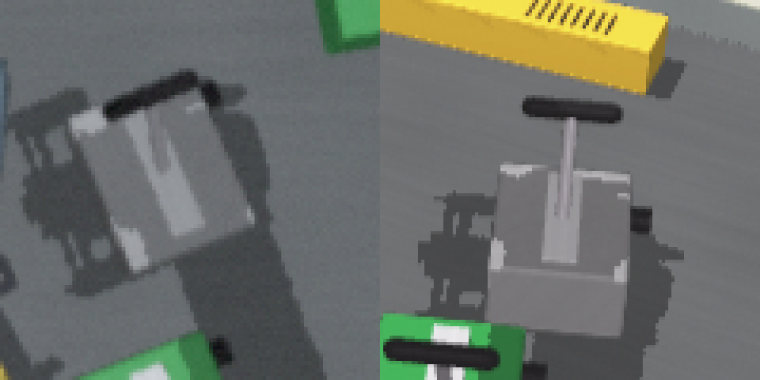

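The lever is fully off. The grip is at top pixel (379.5,205), and (380,205) was predicted for 1.2 rad. Next, the selector.

Emit:
move_arm:
  plan:
    - [[-1, 0, 14, -33, 0], [-1, 0, 14, -33, 0], [-1, 0, 14, -33, 0], [-1, 0, 14, -33, 0], [-1, 0, 14, -33, 0], [-1, 0, 13, -30, 0], [-1, 0, 0, 0, 0], [-1, 30, 0, 0, 0], [-1, 0, 0, 0, 0]]

```text
clock: 8.18
eef_pos: [0.4782, 0.2038, 0.2018]
ee_rot: [0.951, 1.353, -0.958]
contact_force: [-1.9, -0.7, -1.1]
gripper_width: 0.007
```

```bash
python3 - <<'E'
from h import *
o=manip.get_obs(); print(o['q'].round(2),go(C(-148)))
E
```

```text
[-0.88  0.42  0.49  1.95 -0.26  0.84  0.09] [69.8  2.  -2. ]
```

Emit:
move_arm:
  plan:
    - [[-1, 30, 0, 0, 0], [-1, 25, 2, -2, 0], [-1, 15, 0, 0, 0], [-1, 0, 0, 0, 0], [-1, 0, 3, 10, 0], [-1, 0, 5, 9, 0], [-1, 0, 6, 8, 0], [-1, 0, 8, 7, 0], [-1, 0, 9, 6, 0], [-1, 0, 10, 4, 0]]

```text
clock: 9.02
eef_pos: [0.5349, 0.178, 0.1352]
ee_rot: [0.956, 1.352, -0.957]
contact_force: [-3.1, 0.9, 0.5]
gripper_width: 0.006
```

```bash
python3 - <<'E'
from h import *
o=manip.get_obs(); d=o['eef_pos'][:2]-A; print(o['eef_pos'],np.degrees(np.arctan2(d[1],d[0])),np.hypot(*d),o['contact_force'],go(C(-88)))
E
```

```text
[0.53494529 0.17804679 0.13523262] -85.28458124605672 0.06015682600946378 [-3.06573289  0.87680275  0.5143016 ] [ 3.2 -2.7 -0.9]
```

Tracking is good, so I'll carry on round.

Emit:
move_arm:
  plan:
    - [[-1, 1, 8, 2, 0], [-1, 0, 10, 0, 0], [-1, 0, 10, -1, 0], [-1, 0, 10, -3, 0], [-1, 0, 9, -5, 0], [-1, 0, 8, -6, 0], [-1, 0, 7, -8, 0], [-1, 0, 6, -9, 0], [-1, 0, 4, -10, 0]]

```text
clock: 9.77
eef_pos: [0.5892, 0.241, 0.1337]
ee_rot: [0.954, 1.35, -0.956]
contact_force: [-1.1, -4.8, 1.4]
gripper_width: 0.004
```

```bash
python3 - <<'E'
from h import *
o=manip.get_obs(); d=o['eef_pos'][:2]-A; a=np.degrees(np.arctan2(d[1],d[0]));print(o['eef_pos'],a,np.hypot(*d),o['contact_force'],go(C(2)))
M=rot(o['ee_rot']);P=[o['eef_pos']]+[C(x,o['eef_pos'][2]) for x in np.linspace(a,105,11)[1:]]
for a,b in zip(P,P[1:]): print((M.T@(b-a)*1000).round(1)[1:].tolist(),end=' ')
E
```

```text
[0.58916421 0.24103463 0.13370879] 2.9362247392929035 0.05924198582083266 [-1.05790114 -4.84484691  1.42601779] [1.7 0.4 1.2]
[2.8, -10.2] [0.2, -10.7] [-1.7, -10.5] [-3.5, -10.1] [-5.2, -9.3] [-6.8, -8.2] [-8.2, -6.9] [-9.2, -5.3] [-10.0, -3.6] [-10.5, -1.8]
```

Emit:
move_arm:
  plan:
    - [[-1, 0, 3, -10, 0], [-1, 0, 0, -11, 0], [-1, 0, -2, -10, 0], [-1, 0, -3, -10, 0], [-1, 0, -5, -9, 0], [-1, 0, -7, -8, 0], [-1, 0, -8, -7, 0], [-1, 0, -9, -5, 0], [-1, 0, -10, -4, 0], [-1, 0, -5, -1, 0]]

```text
clock: 10.6
eef_pos: [0.5177, 0.297, 0.1336]
ee_rot: [0.954, 1.354, -0.955]
contact_force: [-0.9, 0.1, -1.1]
gripper_width: 0.004
```

```bash
python3 - <<'E'
from h import *
o=manip.get_obs(); d=o['eef_pos'][:2]-A; a=np.degrees(np.arctan2(d[1],d[0]));print(o['eef_pos'],a,np.hypot(*d),o['contact_force'],go(C(105)))
E
```

```text
[0.51771287 0.29701477 0.13359955] 101.76120253256732 0.06028031272793169 [-0.86162271  0.0745024  -1.08399642] [ 1.6 -3.4 -0.1]
```

Emit:
move_arm:
  plan:
    - [[-1, 0, -4, 0, 0], [-1, 0, -2, 0, 0], [-1, 0, 0, 0, 0]]

```text
clock: 10.85
eef_pos: [0.5148, 0.2949, 0.134]
ee_rot: [0.957, 1.351, -0.953]
contact_force: [2.3, 3.5, -1.9]
gripper_width: 0.005
```

Emit:
move_arm:
  plan:
    - [[-1, 0, 4, 0, 0], [-1, -35, 0, 0, 0], [-1, -35, 0, 0, 0], [-1, 0, -35, 0, 0], [-1, 0, -35, 0, 0], [-1, 0, -35, 0, 0], [-1, 0, 0, 0, 0]]

```text
clock: 11.43
eef_pos: [0.4127, 0.2566, 0.2022]
ee_rot: [0.949, 1.356, -0.963]
contact_force: [-0.3, 0.1, -0.6]
gripper_width: 0.005
```

```bash
python3 - <<'E'
from h import *
o=manip.get_obs(); print(o['eef_pos'],o['q'].round(2))
c=manip.read_camera('top'); s=manip.read_camera('side')
v=np.hstack([cv2.resize(x,(390,390),interpolation=3) for x in (c['frame'][180:275,200:295],s['frame'][170:265,218:313])])
cv2.imwrite('pics/z.png',v[:,:,::-1])
for im,(u0,v0,n),q in((c,(200,180,0),390/95),(s,(218,170,390),390/95)):
    for p in ([*A,.133],C(132.5,.133,.08)): u,w=proj(im,p); print(n+(u-u0)*q,(w-v0)*q)
E
```

```text
[0.41265767 0.25659631 0.20223309] [-1.06  0.37  0.5   2.03 -0.24  0.81 -0.07]
184.7234000882233 165.01313222248953
110.0741381872192 235.3203109015622
568.9869084989799 99.53792031702348
460.140875007923 114.02364570591004
```

View pics/z.png

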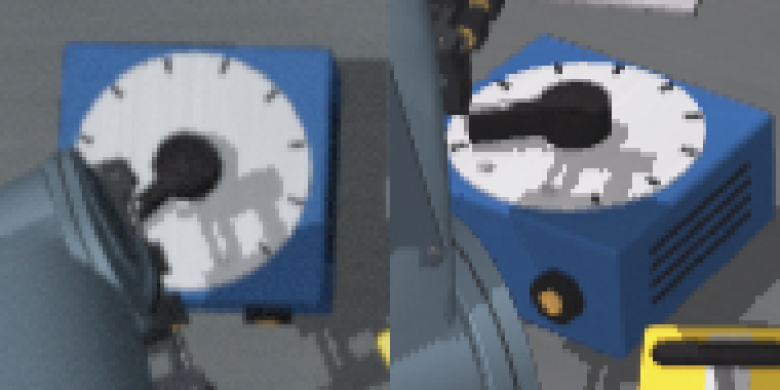

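The pointer runs from the hub at (185,165) to lower left in the left crop. In the right crop it runs from (575,105) to (472,125). Both match the click-0 prediction, so the selector is at the end stop. Now to the other side of the bar, to push clockwise.

```bash
python3 - <<'E'
from h import *
o=manip.get_obs(); M=rot(o['ee_rot']); print(go(C(175)))
P=[C(a) for a in [175,165,155,145,135,125,115,105,95,85,75,68,61,55,50,46,42,39,36]]
for a,b in zip(P,P[1:]): print((M.T@(b-a)*1000).round(1)[1:].tolist(),end=' ')
E
```

```text
[71.6 43.4 32.7]
[5.1, -9.1] [6.6, -8.1] [8.0, -6.8] [9.0, -5.3] [9.8, -3.7] [10.3, -1.9] [10.5, -0.1] [10.3, 1.7] [9.9, 3.5] [9.1, 5.1] [5.8, 4.5] [5.2, 5.2] [3.9, 4.9] [2.9, 4.4] [2.0, 3.7] [1.7, 3.8] [1.1, 2.9] [1.0, 3.0]
```

Emit:
move_arm:
  plan:
    - [[-1, 0, 22, 16, 0], [-1, 0, 21, 17, 0], [-1, 30, 0, 0, 0], [-1, 25, 0, 0, 0], [-1, 16, 0, 0, 0], [-1, 0, 0, 0, 0], [-1, 0, 5, -9, 0], [-1, 0, 7, -8, 0], [-1, 0, 8, -7, 0], [-1, 0, 9, -5, 0]]

```text
clock: 12.37
eef_pos: [0.4893, 0.2825, 0.1337]
ee_rot: [0.955, 1.351, -0.953]
contact_force: [-0.1, -0.1, -0.3]
gripper_width: 0.003
```

Emit:
move_arm:
  plan:
    - [[-1, 0, 10, -4, 0], [-1, 0, 10, -2, 0], [-1, 0, 10, 0, 0], [-1, 0, 10, 2, 0], [-1, 0, 10, 3, 0], [-1, 0, 9, 5, 0], [-1, 0, 3, 2, 0], [-1, 0, 0, 0, 0]]

```text
clock: 13.03
eef_pos: [0.5511, 0.2959, 0.1336]
ee_rot: [0.957, 1.349, -0.953]
contact_force: [0.2, 0.5, 0.1]
gripper_width: 0.003
```

```bash
python3 - <<'E'
from h import *
o=manip.get_obs(); d=o['eef_pos'][:2]-A; a=np.degrees(np.arctan2(d[1],d[0]));print(o['eef_pos'],a,np.hypot(*d),o['contact_force'])
M=rot(o['ee_rot']);P=[o['eef_pos']]+[C(x,o['eef_pos'][2]) for x in (66,60,54,48,44,40,36)]
for a,b in zip(P,P[1:]): print((M.T@(b-a)*1000).round(1)[1:].tolist(),end=' ')
E
```

```text
[0.55113413 0.29589214 0.13360784] 69.94486211802747 0.061629144008791624 [0.17072018 0.50591007 0.07865533]
[2.1, 4.0] [4.3, 4.6] [3.8, 5.0] [3.3, 5.4] [1.9, 3.7] [1.6, 3.9] [1.3, 4.0]
```

Emit:
move_arm:
  plan:
    - [[-1, 0, 2, 4, 0], [-1, 0, 4, 5, 0], [-1, 0, 4, 5, 0], [-1, 0, 3, 5, 0], [-1, 0, 0, 0, 0]]

```text
clock: 13.45
eef_pos: [0.569, 0.2807, 0.1329]
ee_rot: [0.956, 1.349, -0.956]
contact_force: [-0.7, -0.4, -0.7]
gripper_width: 0.004
```

Emit:
move_arm:
  plan:
    - [[-1, 0, 2, 4, 0], [-1, 0, 2, 4, 0], [-1, 0, 0, 0, 0]]

```text
clock: 13.7
eef_pos: [0.5755, 0.2745, 0.133]
ee_rot: [0.956, 1.349, -0.956]
contact_force: [0.6, -0.3, 0.4]
gripper_width: 0.004
```

```bash
python3 - <<'E'
from h import *
o=manip.get_obs(); d=o['eef_pos'][:2]-A; a=np.degrees(np.arctan2(d[1],d[0]));print(o['eef_pos'],a,np.hypot(*d),o['contact_force'])
E
```

```text
[0.57549876 0.27448978 0.13304176] 38.72943828041814 0.05832359408639398 [ 0.60331582 -0.26757243  0.41111611]
```

Emit:
move_arm:
  plan:
    - [[-1, 0, -3, -6, 0], [-1, -35, 0, 0, 0], [-1, -35, 0, 0, 0], [-1, -20, 0, 0, 0], [-1, 0, -25, 30, 0], [-1, 0, -25, 30, 0], [-1, 0, 0, 40, 0], [-1, 0, 0, 40, 0], [-1, 0, 0, 40, 0], [-1, 0, 0, 40, 0]]

```text
clock: 14.53
eef_pos: [0.5956, 0.0556, 0.2231]
ee_rot: [0.955, 1.351, -0.954]
contact_force: [0.2, 0.4, -0.8]
gripper_width: 0.007
```

```bash
python3 - <<'E'
from h import *
o=manip.get_obs(); print(o['eef_pos'],o['q'].round(2))
c=manip.read_camera('top'); s=manip.read_camera('side')
v=np.hstack([cv2.resize(x,(390,390),interpolation=3) for x in (c['frame'][180:275,200:295],s['frame'][170:265,218:313])])
cv2.imwrite('pics/f.png',v[:,:,::-1])
for im,(u0,v0,n),q in((c,(200,180,0),390/95),(s,(218,170,390),390/95)):
    for p in ([*A,.133],C(12.5,.133,.08)): u,w=proj(im,p); print(n+(u-u0)*q,(w-v0)*q)
E
```

```text
[0.59564683 0.05560244 0.22309317] [-0.54  0.53  0.52  1.74 -0.31  0.96  0.44]
184.7234000882233 165.01313222248953
162.1087266255304 68.56146278822088
568.9869084989799 99.53792031702348
606.0446304085691 43.7786666507169
```

View pics/f.png

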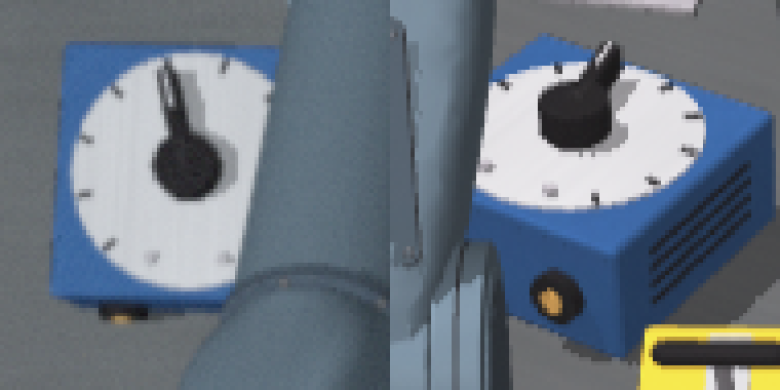

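The pointer, with its tip at (168,65), sits on the fifth tick, which is click 4. Both views agree with the prediction. Now the lever, from its far side.

```bash
python3 - <<'E'
from h import *
print(go([.607,-.182,.152]))
E
```

```text
[ 72.6 -65.  220.6]
```

Emit:
move_arm:
  plan:
    - [[-1, 0, -11, 37, 0], [-1, 0, -11, 37, 0], [-1, 0, -11, 37, 0], [-1, 0, -11, 37, 0], [-1, 0, -11, 37, 0], [-1, 0, -10, 36, 0], [-1, 0, 0, 0, 0], [-1, 0, 0, 0, 0]]

```text
clock: 15.3
eef_pos: [0.6075, -0.1757, 0.2228]
ee_rot: [0.958, 1.349, -0.959]
contact_force: [0.3, -0.0, -0.1]
gripper_width: 0.006
```

```bash
python3 - <<'E'
from h import *
print(go([.607,-.182,.152]),manip.get_obs()['q'].round(2))
E
```

```text
[70.8 -2.5  5.7] [-0.15  0.59  0.53  1.64 -0.34  1.    0.82]
```

Emit:
move_arm:
  plan:
    - [[-1, 28, 0, 3, 0], [-1, 28, 0, 3, 0], [-1, 15, 0, 0, 0], [-1, 0, -15, 0, 0], [-1, 0, -18, 0, 0], [-1, 0, -18, 0, 0], [-1, 0, -18, 0, 0], [-1, 0, -18, 0, 0], [-1, 0, -18, 0, 0], [-1, 0, -15, 0, 0]]

```text
clock: 16.13
eef_pos: [0.4977, -0.2166, 0.152]
ee_rot: [0.954, 1.351, -0.951]
contact_force: [2.9, 0.5, -1.1]
gripper_width: 0.007
```

Emit:
move_arm:
  plan:
    - [[-1, 0, -4, 0, 0], [-1, 0, -3, 0, 0], [-1, 0, 0, 0, 0]]

```text
clock: 16.38
eef_pos: [0.491, -0.22, 0.1518]
ee_rot: [0.955, 1.352, -0.953]
contact_force: [-0.0, 0.3, -0.1]
gripper_width: 0.006
```

Emit:
move_arm:
  plan:
    - [[-1, 0, -3, 0, 0], [-1, 0, -2, 0, 0], [-1, 0, 0, 0, 0]]

```text
clock: 16.63
eef_pos: [0.4882, -0.2218, 0.1521]
ee_rot: [0.955, 1.349, -0.951]
contact_force: [6.3, 3.4, 0.6]
gripper_width: 0.004
```

Emit:
move_arm:
  plan:
    - [[-1, 0, -2, 0, 0], [-1, 0, 0, 0, 0]]

```text
clock: 16.8
eef_pos: [0.4878, -0.222, 0.1525]
ee_rot: [0.956, 1.347, -0.949]
contact_force: [8.7, 5.0, -0.6]
gripper_width: 0.003
```

Emit:
move_arm:
  plan:
    - [[-1, 0, -2, 0, 0], [-1, 0, 0, 0, 0]]

```text
clock: 16.97
eef_pos: [0.4874, -0.2223, 0.1529]
ee_rot: [0.956, 1.345, -0.947]
contact_force: [12.1, 5.6, 0.1]
gripper_width: 0.003
```

Position is steady while the force climbs, so the lever is at its stop. Backing off and lifting clear.

Emit:
move_arm:
  plan:
    - [[-1, 0, 10, 0, 0], [-1, -30, 4, 0, 0], [-1, -35, 0, 0, 0], [-1, -35, 0, 0, 0], [-1, 0, 30, 30, 0], [-1, 0, 30, 30, 0], [-1, 0, 30, 30, 0], [-1, 0, 30, 30, 0], [-1, 0, 0, 0, 0]]

```text
clock: 17.72
eef_pos: [0.6505, -0.2934, 0.249]
ee_rot: [0.951, 1.35, -0.955]
contact_force: [-0.8, 2.1, 0.4]
gripper_width: 0.006
```

```bash
python3 - <<'E'
from h import *
o=manip.get_obs(); print(o['eef_pos'],o['contact_force'])
c=manip.read_camera('top'); s=manip.read_camera('side')
v=np.hstack([cv2.resize(c['frame'][150:310,150:490],(0,0),fx=1.25,fy=1.25,interpolation=3)[:200,:425],cv2.resize(s['frame'][190:310,290:510],(366,200),interpolation=3)])
cv2.imwrite('pics/end.png',v[:,:,::-1])
for im,n in((c,'t'),(s,'s')):
  for b in(0,.1,.2):
    a=b-.6; p=np.array([.5125,-.2155,.07])+.095*np.array([np.sin(a)*.942,np.sin(a)*.336,np.cos(a)]); u,w=proj(im,p); print(n,b,*(((u-150)*1.25,(w-150)*1.25) if n=='t' else (425+(u-290)*1.665,(w-190)*1.665)))
  print(n,[(np.round(x['box']).tolist(),round(x['p'],2)) for t in('hammer','brush') for x in manip.boxes_of(im,t)[:2]])
E
```

```text
[ 0.65053374 -0.29338529  0.24904432] [-0.82796175  2.08329881  0.37689408]
t 0 303.69899379943354 107.44533502103937
t 0.1 302.7791761404037 104.21755226171172
t 0.2 301.7333232452146 100.85542362528972
t [([157.0, 217.0, 191.0, 292.0], 0.98), ([466.0, 208.0, 482.0, 262.0], 0.83)]
s 0 604.9720418912971 98.45717736724367
s 0.1 605.5002865614855 92.85741810557856
s 0.2 606.001284408602 87.52214900489804
s [([137.0, 191.0, 207.0, 235.0], 0.88), ([489.0, 297.0, 519.0, 351.0], 0.62)]
```

View pics/end.png

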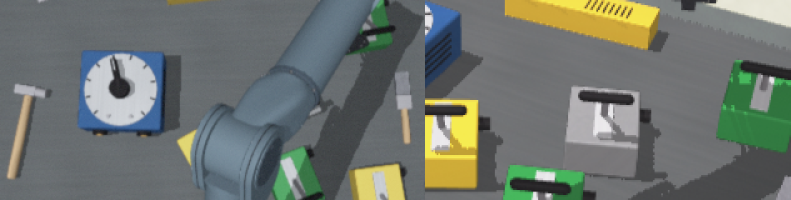

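The side view has the grip at (606,98), and (605,98) was predicted for fully on. The selector is still on click 4, and the hammer and brush haven't moved. One last check compares the grip with the starting picture, then I'll hand in.

```bash
python3 - <<'E'
from h import *
s=manip.read_camera('side'); a=cv2.imread('pics/side0.png'); b=s['frame'][:,:,::-1].copy()
def cen(x):
    r=x[236:262,376:422].max(2)<60; v,u=np.nonzero(r); return u.mean()+376,v.mean()+236,r.sum()
A0,B0=cen(a),cen(b); print(A0,B0)
if abs(A0[1]-B0[1])<1.2: print(manip.finish_job())
E
```

```text
(np.float64(400.69072164948454), np.float64(248.5979381443299), np.int64(194)) (np.float64(400.6630434782609), np.float64(249.375), np.int64(184))
the job is handed in; nothing more can be done
None
```

The job is done and handed in at about 18 s on the robot's clock, against the 64 s limit. The hand-in reports no verdict, so the checks below are my own.

1. **Isolator off:** I pushed the grey isolator's lever over with the closed gripper to its off stop. The force rose sharply there, and the top view put the grip within 1 pixel of the position predicted for 1.2 rad.
2. **Selector:** I wound the selector from click 8 back to its end stop. Both camera views showed the pointer at click 0. Then I pushed it forward four clicks, and both views put the pointer on the fifth tick, which is click 4.
3. **Isolator on:** I pushed the lever back until the force climbed with no further movement. In the side view, the grip is within 1 pixel of where it was at the start.

In the last pictures the selector was still on click 4, the hammer and brush looked unmoved, and the gripper was clear of everything.

Two readings were less clean:
- **Bystander boxes:** The detector's box for the hammer in the side view differed from the first picture, where the arm may have partly hidden it. The top-view boxes agreed to within 5 pixels.
- **Selector axis:** The top and side cameras disagreed by about 1 cm on the selector's axis. That was within what the pushes could tolerate.

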